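# Hang a shelf on slotted uprights and lock it

### The arm

A 7-joint arm with a two-finger parallel gripper is mounted at the origin on the work surface. World frame = base frame: x ahead of the robot, y to its left, z up, the work surface at z = 0. Lengths are in m, angles in rad, forces in N, time in s.
With the tool pointing down it reaches from about 0.4 to 0.75 m from the base axis. Payload 19.5 kg.
Tool frame: the origin (TCP) lies on the centre line of the jaws, within the pads' length; the fingertips stand 22 mm ahead of it and the grasp point (between the pads) lies 3 mm ahead of it; z points along the fingers, y is the line along which they close (so a half turn about z gives the same grasp; the last joint's range is limited). The gripper opens to 85 mm and grips with 20 to 120 N. Pads are 22 mm wide; open, the fingers measure 114 mm over their backs; the gripper's body (76 mm by 85 mm) begins 54 mm behind the grasp point. The pads swing forward as they close: fully open they stand 13 mm farther back than shut.
Start: joints at [-1.147, 0.707, -0.028, 1.485, 0.022, 0.951, -0.075], TCP at [0.258, 0.514, 0.253] pointing down, gripper open.
Joint ranges: [-2.71, 2.71], [-0.32, 2.16], [-1.57, 1.52], [0, 2.45], [-1.46, 4.6], [0, 2.02], [-2.83, 2.83]. Speed limits (rad/s): [1.89, 1.89, 2.57, 2.57, 3.01, 3.01, 3.01].

### API

Orientations are given as a unit quaternion [x, y, z, w].
In Python, from workcell import monitor, cams, arm gives the robot as it stands. The module is installed in compiled form; this text tells all that it offers.
- The arm moves only by the tool step_arm, never from a script. Its arguments are lists of equal length, an entry for each row: "hand": the closure in counts, from 0 (fully open) to 255 (shut); "travel": the shift along the tool's x, y, z in units of 2.5 cm (1.0 is 2.5 cm), a list of three; "turn": the turn about the tool's z in units of 4 degrees (1.0 is 4 degrees). A call has 1 to 8 rows; each row shifts and turns the commanded pose from where the row before left it, along the tool's axes as they then stand; what a row does not reach is not made up. A row lasts 1/10 s, in which the tool goes at most 50 mm and 8.59 degrees, less where a joint would pass 70% of its speed; a pose out of reach is approached as far as the arm can. A call with a number of a shift or a turn outside -1 to 1 is refused whole. A call with a gripper value outside its range is refused whole. The fingers move at their own pace and stop on an object; the grip force is fixed at half the most. Time passes only in rows, so rows that do not move let the fingers close. It gives the time, the measured TCP pose, the force, the opening and the grip force at its end, in the units of the state.
- monitor.sense(): the state, without advancing time (a new reading comes with each control period).
- cams.snapshot(name): name is "scene" or "top" or "wrist"; returns a dict with "image" (420x560x3 uint8, blue, green, red), "fov_y" (degrees; the focal length in pixels is half the picture's height over the tangent of half this angle, whatever the lens; pixels are square), "cx", "cy" (the principal point, pixels), "camera_from_world" (4x4, takes a point from world to camera coordinates); the wrist camera has in their place "mount" (4x4, takes a point from camera to tool coordinates, whose origin is the TCP and whose axes are the flange's). Camera axes: x right, y up, looking along -z (the intrinsics and any distortion apply to the point x, -y, -z); pixel columns grow to the right and rows downward; lengths in m; the calibration is good to about 2 mm. A picture is of the moment at which its call begins: read the wrist's pose just before it. There is no depth.
- arm.job_done(): hands the job in; it is judged then, once.
The state is a dict: "time_s": time; "joints": joint angles; "qvel": joint speeds; "joint_torque": joint torques, N m; "position": TCP position; "orientation": TCP orientation; "contact_force": force on the tool from outside, world axes, zero at the start; "moment": the same for the moment, N m; "gripper_width": finger opening in m; "gripper_force": force on a finger pad.
Only numpy, scipy, OpenCV 4.12 (cv2) and the standard library are available. Lean on these libraries where they do the work, as an engineer would, in place of code of your own. Each camera call takes 0.05 s, during which the arm holds its last target. There are 200 camera calls.

### The job

Pick up the small metal shelf by its orange grip block and hook its two claws into the upper pair of slots of the blue slotted rack. Then press it down slowly, firmly but never hard, until it is fully home and the red latch has sprung out through the window in its back plate; let go and move clear, leaving the shelf hanging level and the other things on the bench undisturbed.

Things in the scene. Friction and masses are not known exactly. Their poses are not given: they have to be found in the camera images.
- shelf_grip (a point): Centre of the orange grip block on top of the loose shelf's back plate; block 12 mm along x, 50 along y, 32 high. The point is 105 mm above the shelf's underside, 6 mm in front of the plate's back plane. Grip it across the 12 mm (fingers closing along x). x points from the tray through the plate to the claws (hook-on direction), y along the plate, z up.
- shelf: Loose aluminium shelf, about 0.35 kg, standing on its tray (85 mm deep, 190 wide, 14 mm front lip), with a back plate 190 mm wide, 3 thick, 90 high (120 to the top of the orange block). Origin: back plane of the plate, middle of the lower edge; axes as shelf_grip. The plate has a window 24 mm wide, 5 to 25 mm above the underside, for the latch.
- shelf_claws (a point): Midway between the two dark steel claws on the plate's back, at the lower edge of their necks, 64 mm above the shelf's underside. Claws at y = -70 and +70 mm, 6 mm wide: neck 10 mm high; behind a throat of 6 mm a lip hanging 24 mm below the neck. They reach 14 mm behind the plate; the last 3 mm are narrowed to 3 mm.
- rack: Blue rack fixed to the bench on a dark base plate. Origin on the bench midway between its two uprights, in the plane of their slotted front faces. x points into the rack (the shelf is hooked on by moving it along +x), y along it, z up. Uprights at y = -70 and +70 mm, 36 mm wide, 190 high; free space between them above 100 mm. Base reaches 50 mm in front, 8 mm high.
- rack_slots (a point): Midway between the two upper slots, at their lower edges, nominally 120 mm above the bench. Each slot is 11 mm wide and 50 mm high, in a 4 mm sheet, at y = -70 and +70 mm (a like pair lies lower, unused). The slotted strips are clamped by hand: slots and latch together sit up to 5.5 mm higher or lower than this point says; that is not measured and must be felt.
- rack_home (a point): Nominal place of the centre of the orange grip block when the shelf is fully home (161 mm above the bench, axes as the rack). True home lies up to 5.5 mm above or below it, and must be felt. Claws enter with the shelf held 24 to 40 mm above true home (32 is the middle). At home the plate is 0 to 2 mm off the faces and the necks rest hard on the slots' lower edges.
- latch (a joint): Red sprung latch midway between the uprights. Value in m: 0 sprung out, its nose 6 mm out of the faces; grows as it is pushed back. From 13 to 18 mm above home the plate's lower edge pushes it back 3 to 6 mm, taking about 7 to 16 N downward; in the last 2 mm before home it springs out through the window. Over 35 N between shelf and rack damages them.
- green_bin: Green open bin, 100 by 150 by 75 mm, a bystander. Origin at the centre of its underside.
- glue_jar: White jar with blue label and red cap, 66 mm across, 90 mm high, a bystander. Origin at the centre of its underside.
- driver: Yellow screwdriver lying on the bench, a bystander. Origin at its underside, x along the shaft.

How it is judged:
On the way:
1. the shelf is held up with its claws through the slots, not yet lowered (x of shelf_grip in the frame of rack between -0.0115 and 0 m and y of shelf_grip in the frame of rack between -0.006 and 0.006 m and z of shelf_grip in the frame of rack between 0.177 and 0.209 m), for 0.1 s.
At the end, for the whole second after the job is handed in: The released shelf hangs at rest with its claws in the upper slots: grip block within 5 mm of rack_home along the rack's x and y and 6 mm in height, level within 0.06 and square within 0.09 rad, and the latch sprung out through the window (joint below 0.8 mm) (x of shelf_grip in the frame of rack between -0.012 and -0.001 m and y of shelf_grip in the frame of rack between -0.005 and 0.005 m and z of shelf_grip in the frame of rack between 0.1544 and 0.1671 m and value of joint latch below 0.0008 m and angle between shelf's own z axis and vertical below 0.06 rad and angle between the x axis of shelf and the x axis of rack, either way round below 0.09 rad and linear speed of shelf below 0.02 m/s); the robot touches nothing.
It fails at once if the shelf is forced against the rack with more than 35 N (contact force between shelf and rack above 35 N).
It fails at once if the robot strikes the rack with more than 15 N (contact force between any of the arm, the fingers and rack above 15 N).
It fails at once if a bystander is moved by more than 20 mm (distance of any of green_bin, glue_jar, driver from where it was at the start of the episode above 0.02 m).
It also fails if it takes over 64 s, if anything falls off the work surface, if the arm or the gripper's body presses on something with over 40 N, if the wrist force passes 120 N, or if a joint passes its speed limit or range.

## Working session

There is one attempt and no reset: what is moved stays moved. The work goes in short steps, Python scripts to look and compute and a tool call to move; the robot and the scene stay as the last step left them, time stands still between calls to the robot, and variables do not carry over. Pictures are saved under pics/ and viewed, at most 10 in all, crops included, and the job is handed in when it is done.

Besides the shell and the picture viewer there is one more tool, called after "Emit:" as name([rows], argument=value, ...), one row to a line, values as JSON. step_arm: Moves the arm, as the interface text tells. Its arguments: {"type":"object","properties":{"hand":{"type":"array","items":{"type":"number"}},"travel":{"type":"array","items":{"type":"array","items":{"type":"number"}}},"turn":{"type":"array","items":{"type":"number"}}},"required":["hand","travel","turn"]}

```bash
mkdir -p pics
cat > h.py <<'E'
import numpy as np,cv2
from scipy.spatial.transform import Rotation as R
from workcell import monitor,cams,arm
E
python3 - <<'E'
from h import *
s=monitor.sense();print({k:np.round(v,3).tolist() for k,v in s.items()})
for n in("scene","top"):
    d=cams.snapshot(n);cv2.imwrite(f"pics/{n}0.png",d["image"]);np.savez(f"{n}0.npz",**d);print(n,{k:v for k,v in d.items() if k!="image"})
E
```

```text
{'time_s': 0.0, 'joints': [-1.147, 0.707, -0.028, 1.485, 0.022, 0.951, -0.076], 'qvel': [-0.001, 0.001, -0.002, 0.0, -0.0, -0.002, 0.001], 'joint_torque': [-0.001, -88.319, 1.234, -23.617, 0.017, 0.006, -0.0], 'position': [0.258, 0.514, 0.253], 'orientation': [0.231, 0.973, -0.001, -0.0], 'contact_force': [0.028, 0.085, -0.225], 'moment': [0.019, 0.017, -0.059], 'gripper_force': 0.0, 'gripper_width': 0.085}
scene {'fov_y': 55.426355987686954, 'cx': 285.5455147305462, 'cy': 211.9692532307618, 'camera_from_world': array([[-0.81961329,  0.57258634,  0.0194665 ,  0.53466022],
       [-0.35198367, -0.53006499,  0.77145227,  0.04321372],
       [ 0.45204154,  0.62544064,  0.63598935, -1.23267314],
       [ 0.        ,  0.        ,  0.        ,  1.        ]])}
top {'fov_y': 46.372252230548035, 'cx': 281.46671773824045, 'cy': 219.49199933903907, 'camera_from_world': array([[ 2.71329835e-02, -9.99631603e-01,  6.78309015e-04,
        -1.10981365e-01],
       [ 9.98245329e-01,  2.71310701e-02,  5.26323885e-02,
        -6.08793632e-01],
       [-5.26314021e-02, -7.50954926e-04,  9.98613725e-01,
        -1.05245141e+00],
       [ 0.00000000e+00,  0.00000000e+00,  0.00000000e+00,
         1.00000000e+00]])}
```

View pics/scene0.png

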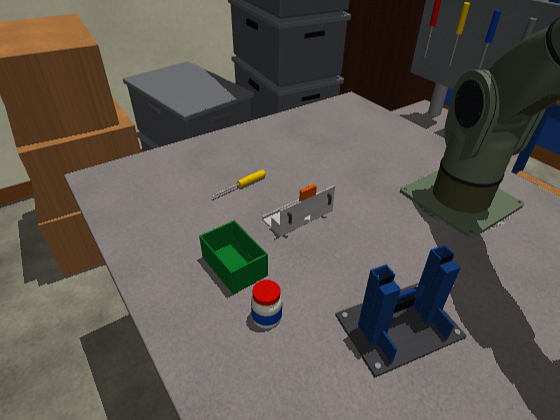

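View pics/top0.png

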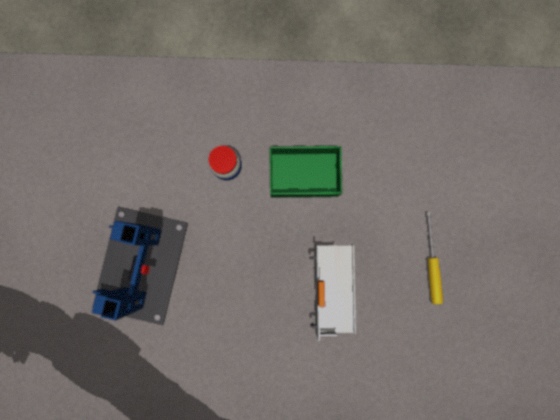

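The scene view shows the rack at (400,310), the shelf at (300,210) with its claws toward the rack, and the bystanders behind. In the top view the orange block is at (322,293), the rack's latch at (145,269) and its uprights at (125,235) and (110,303). I'll enlarge the rack and shelf.

```bash
cat >> h.py <<'E'
def ray(d,px,T=None):
    f=d["image"].shape[0]/2/np.tan(np.radians(float(d["fov_y"]))/2)
    v=np.array([(px[0]-d["cx"])/f,-(px[1]-d["cy"])/f,-1.])
    if T is None: T=np.linalg.inv(d["camera_from_world"])
    return T[:3,3],T[:3,:3]@v
def onz(d,px,z,T=None):
    o,v=ray(d,px,T);return o+v*(z-o[2])/v[2]
def proj(d,p):
    f=d["image"].shape[0]/2/np.tan(np.radians(float(d["fov_y"]))/2)
    c=d["camera_from_world"]@np.append(p,1);return np.array([d["cx"]+f*c[0]/-c[2],d["cy"]-f*c[1]/-c[2]])
def wristT(d,s):
    T=np.eye(4);T[:3,:3]=R.from_quat(s["orientation"]).as_matrix();T[:3,3]=s["position"];return T@d["mount"]
def tri(a,b):
    A=0;B=0
    for o,v in(a,b):
        v=v/np.linalg.norm(v);P=np.eye(3)-np.outer(v,v);A=A+P;B=B+P@o
    return np.linalg.solve(A,B)
def blobs(im,lo,hi,amin=15):
    m=cv2.inRange(cv2.cvtColor(im,cv2.COLOR_BGR2HSV),np.array(lo),np.array(hi))
    cs,_=cv2.findContours(m,cv2.RETR_EXTERNAL,cv2.CHAIN_APPROX_NONE)
    return [c for c in cs if cv2.contourArea(c)>amin]
def load(n): return dict(np.load(n))
E
python3 - <<'E'
from h import *
t=load("top0.npz");s=load("scene0.npz")
for n,d in(("top",t),("scene",s)):
    for c in blobs(d["image"],(5,150,100),(16,255,255)): print(n,"orange",np.array(cv2.moments(c)["m10"]/cv2.moments(c)["m00"]).round(1),cv2.minAreaRect(c))
    for c in blobs(d["image"],(100,120,25),(125,255,255),100): print(n,"blue",cv2.boundingRect(c),cv2.minAreaRect(c))
for p,z in(((322,293),.12),((145,269),.1),((121,214),.008),((179,228),.008),((157,317),.008)):print(p,onz(t,p,z).round(4))
im=t["image"]
a=cv2.resize(im[200:335,85:200],None,fx=4,fy=4,interpolation=cv2.INTER_CUBIC);b=cv2.resize(im[232:345,305:365],None,fx=4,fy=4,interpolation=cv2.INTER_CUBIC)
h=a.shape[0];b=cv2.copyMakeBorder(b,0,h-b.shape[0],0,0,cv2.BORDER_CONSTANT);cv2.imwrite("pics/c1.png",np.hstack([a,b]))
E
```

```text
top orange 320.5 ((320.5, 293.0), (24.0, 5.0), 90.0)
top blue (93, 221, 67, 99) ((124.82353973388672, 271.2059020996094), (49.71980285644531, 98.4694595336914), 14.03624439239502)
scene orange 60.8 ((59.075469970703125, 217.76414489746094), (3.434014320373535, 43.40593719482422), 74.05460357666016)
scene orange 307.2 ((306.2753601074219, 189.56576538085938), (8.008386611938477, 19.10497283935547), 47.121097564697266)
scene orange 538.6 ((538.800048828125, 182.40000915527344), (47.404640197753906, 4.472135543823242), 26.56505012512207)
scene orange 81.8 ((71.88414001464844, 124.19034576416016), (31.93372344970703, 118.38587951660156), 76.32868957519531)
scene orange 42.8 ((46.070587158203125, 34.08235168457031), (35.61808395385742, 96.9870834350586), 83.0887680053711)
scene blue (251, 306, 31, 19) ((266.57745361328125, 315.6615295410156), (17.361459732055664, 30.066587448120117), 86.18592071533203)
scene blue (358, 245, 102, 118) ((411.5517578125, 302.6206970214844), (92.9649658203125, 116.07490539550781), 66.80140686035156)
scene blue (512, 103, 48, 70) ((544.8154907226562, 144.00460815429688), (34.593589782714844, 80.57488250732422), 30.5792236328125)
scene blue (485, 9, 17, 34) ((492.740234375, 25.731321334838867), (6.979634761810303, 35.077144622802734), 17.35402488708496)
(322, 293) [ 0.4646 -0.1775  0.12  ]
(145, 269) [0.5008 0.1753 0.1   ]
(121, 214) [0.6145 0.2583 0.008 ]
(179, 228) [0.5872 0.1298 0.008 ]
(157, 317) [0.3926 0.1702 0.008 ]
```

View pics/c1.png

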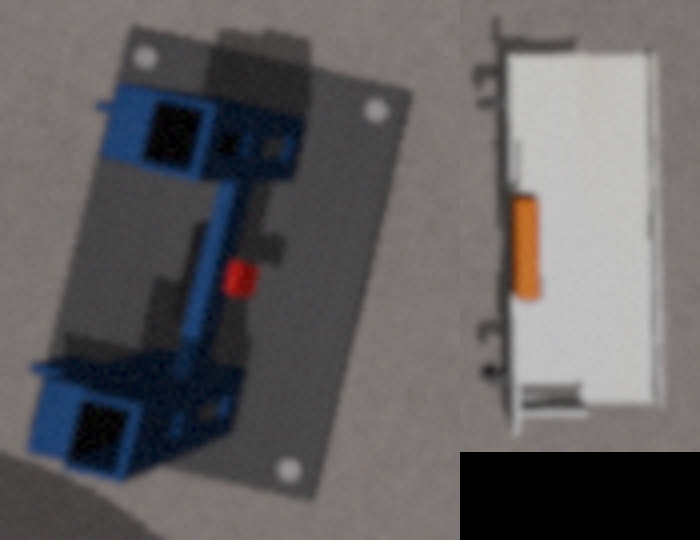

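The crop confirms the rack's upright front top edges near px (138,234) and (118,310), and the red latch between them. The claws are on the shelf's rack-facing (left) side.

Run:
```python
from h import *
t=load("top0.npz");s=load("scene0.npz")
A=onz(t,(137.75,234.25),.19);B=onz(t,(118,310),.19);print(A,B,np.linalg.norm(A-B),(A+B)/2,np.degrees(np.arctan2(*(A-B)[[1,0]]))+90)
for p,z in(((85+497/4,200+20/4),0.09),((85+517/4,200+435/4),.09)):pass
g=tri(ray(t,(321,293)),ray(s,(307.2,191)));print("grip",g)
ox,oy=305-460/4,232
P=[onz(t,(ox+x/4,oy+y/4),z) for x,y,z in((507,55,0),(515,400,0),(650,55,.014),(660,400,.014),(497,20,.09),(516,430,.09))]
for p in P:print(p.round(4))
for i in(0,2,4):d=P[i]-P[i+1];print(np.linalg.norm(d),np.degrees(np.arctan2(d[1],d[0]))+90)
d=cams.snapshot("wrist");print(d["fov_y"],d["cx"],d["cy"],d["mount"].round(4))
```

```text
[0.56840625 0.16631877 0.19      ] [0.43075877 0.19614896 0.19      ] 0.14084270507734703 [0.49958251 0.18123387 0.19      ] 77.7722630955815
grip [ 0.46258433 -0.17604802  0.10659901]
[ 0.5566 -0.1738  0.    ]
[ 0.3685 -0.1825  0.    ]
[ 0.5587 -0.2506  0.014 ]
[ 0.373  -0.2596  0.014 ]
[ 0.574  -0.1618  0.09  ]
[ 0.3692 -0.1761  0.09  ]
0.18829485781412875 92.6681982675528
0.18587770021925773 92.78095804183684
0.20535530465735424 94.00825193006418
61.90178845408538 276.60801179600037 207.5978896370433 [[ 5.000e-04  9.595e-01  2.817e-01  7.320e-02]
 [ 1.000e+00 -6.000e-04  2.000e-04  1.800e-03]
 [ 4.000e-04  2.817e-01 -9.595e-01 -1.216e-01]
 [ 0.000e+00  0.000e+00  0.000e+00  1.000e+00]]
```

Emit:
step_arm([
  [0,0,0],
  [0,0,0],
  [0,0,0],
  [0,0,0],
  [0,0,0],
  [0,0,0],
  [0,0,0],
  [0,0,0],
], hand=[0,0,0,0,0,0,0,0], turn=[-0.925,-0.925,-0.925,-0.925,-0.925,-0.925,-0.925,-0.925])

```text
time_s: 0.95
position: [0.2582, 0.5136, 0.2531]
orientation: [-0.027, 1.0, -0.0, -0.0]
contact_force: [-0.7, -0.6, -0.5]
gripper_width: 0.0851
gripper_force: 0.0
```

Emit:
step_arm([
  [-0.25,-1,0],
  [-0.25,-1,0],
  [-0.25,-1,0],
  [-0.25,-1,0],
  [-0.25,-1,0],
  [-0.25,-1,0],
  [-0.25,-1,0],
  [-0.25,-1,0],
], hand=[0,0,0,0,0,0,0,0], turn=[0,0,0,0,0,0,0,0])

```text
time_s: 1.75
position: [0.3185, 0.3155, 0.2532]
orientation: [-0.025, 1.0, -0.0, -0.0]
contact_force: [0.1, 0.3, -0.2]
gripper_width: 0.0854
gripper_force: 0.0
```

Emit:
step_arm([
  [-0.25,-1,0],
  [-0.25,-1,0],
  [-0.25,-1,0],
  [-0.25,-1,0],
  [-0.25,-1,0],
  [-0.25,-1,0],
  [-0.25,-1,0],
  [-0.25,-1,0],
], hand=[0,0,0,0,0,0,0,0], turn=[0,0,0,0,0,0,0,0])

```text
time_s: 2.55
position: [0.3786, 0.1183, 0.2533]
orientation: [-0.025, 1.0, -0.0, -0.0]
contact_force: [0.2, 1.2, 0.5]
gripper_width: 0.0854
gripper_force: 0.0
```

Run:
```python
from h import *
s=monitor.sense();d=cams.snapshot("wrist");d["T"]=wristT(d,s);np.savez("w1.npz",**d);cv2.imwrite("pics/w1.png",d["image"])
```

```text
(no output)
```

View pics/w1.png

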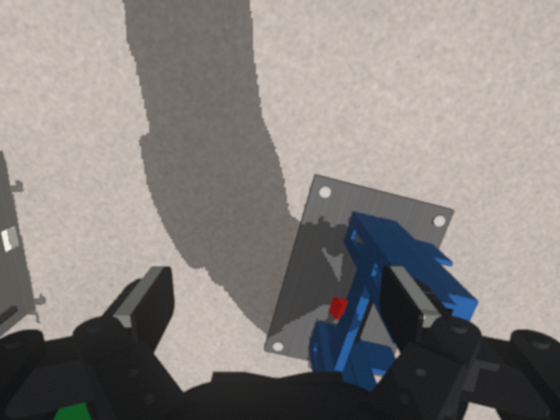

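Emit:
step_arm([
  [-0.25,-1,0],
  [-0.25,-1,0],
  [-0.25,-1,0],
  [-0.25,-1,0],
  [-0.25,-1,0],
  [-0.25,-1,0],
  [-0.25,-1,0],
  [-0.25,-1,0],
], hand=[0,0,0,0,0,0,0,0], turn=[0,0,0,0,0,0,0,0])

```text
time_s: 3.4
position: [0.4387, -0.0788, 0.2533]
orientation: [-0.025, 1.0, 0.0, -0.0]
contact_force: [0.6, 0.0, -0.4]
gripper_width: 0.0852
gripper_force: 0.0
```

Emit:
step_arm([
  [-0.25,-1,0],
  [-0.25,-1,0],
  [-0.25,-1,0],
  [-0.25,-0.75,0],
  [0,0,0],
  [0,0,0],
], hand=[0,0,0,0,0,0], turn=[0,0,0,0,0,0])

```text
time_s: 4.0
position: [0.4681, -0.1699, 0.2531]
orientation: [-0.025, 1.0, 0.0, -0.0]
contact_force: [0.5, -0.1, 0.2]
gripper_width: 0.0853
gripper_force: 0.0
```

Run:
```python
from h import *
s=monitor.sense();d=cams.snapshot("wrist");d["T"]=wristT(d,s);np.savez("w2.npz",**d);cv2.imwrite("pics/w2.png",d["image"]);print(s["position"],R.from_quat(s["orientation"]).as_matrix().round(3))
for c in blobs(d["image"],(5,150,100),(16,255,255)):print(cv2.minAreaRect(c),cv2.boundingRect(c))
```

```text
[ 0.46811476 -0.16989904  0.25311591] [[-0.999 -0.051 -0.   ]
 [-0.051  0.999  0.   ]
 [ 0.     0.    -1.   ]]
((269.0, 191.5), (14.0, 69.0), 0.0) (262, 157, 15, 70)
```

View pics/w2.png

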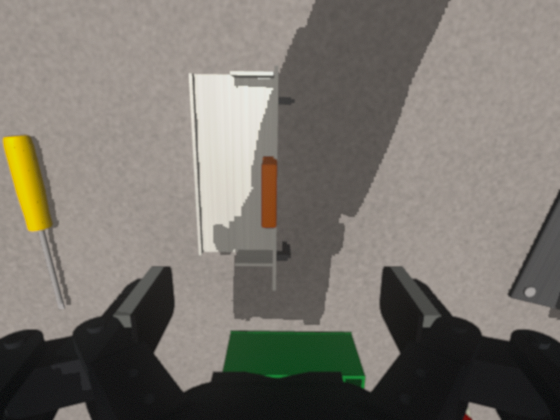

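The wrist view of the shelf shows the orange block at columns 262–277 and rows 157–227, aligned with the tool. The earlier one shows the rack's base and latch at (338,308).

Run:
```python
from h import *
d=load("w2.npz");T=d["T"]
print("lo",onz(d,(269.5,157),.089,T),onz(d,(269.5,227),.121,T))
for c in(262,277):print(onz(d,(c,210),.121,T))
d=load("w1.npz");T=d["T"]
for p in((325,192),(439,221),(278,347)):print(onz(d,p,.008,T))
print("latch",onz(d,(338,308),.08,T), "corner",onz(d,(348,235),.19,T),onz(d,(356,212),.19,T))
print(load("top0.npz")["image"].shape)
```

```text
lo [ 0.43700038 -0.17491299  0.089     ] [ 0.48606904 -0.17206837  0.121     ]
[ 0.472749  -0.1783531  0.121    ]
[ 0.4721703  -0.16701966  0.121     ]
[0.39378255 0.17353454 0.008     ]
[0.42013564 0.30219492 0.008     ]
[0.59321267 0.13329358 0.008     ]
latch [0.4899545  0.18517608 0.08      ] corner [0.37464018 0.16063572 0.19      ] [0.36092465 0.16357517 0.19      ]
(420, 560, 3)
```

Emit:
step_arm([
  [0.25,-0.17,0],
  [0,0,0.9],
  [0,0,0.9],
  [0,0,0.9],
  [0,0,0.9],
  [0,0,0.9],
  [0,0,0.7],
  [0,0,0.5],
], hand=[0,0,0,0,0,0,0,0], turn=[0,0,0,0,0,0,0,0])

```text
time_s: 4.85
position: [0.4616, -0.1744, 0.11]
orientation: [-0.026, 1.0, 0.0, -0.0]
contact_force: [0.3, -0.8, 0.1]
gripper_width: 0.0854
gripper_force: 0.0
```

Emit:
step_arm([
  [0,0,0],
  [0,0,0],
  [0,0,0],
  [0,0,0],
  [0,0,0],
  [0,0,0],
  [0,0,0],
  [0,0,0],
], hand=[60,120,160,180,200,220,255,255], turn=[0,0,0,0,0,0,0,0])

```text
time_s: 5.65
position: [0.4623, -0.1752, 0.1112]
orientation: [-0.025, 1.0, -0.0, 0.0]
contact_force: [-0.6, -2.3, 7.9]
gripper_width: 0.0109
gripper_force: 59.4
```

Emit:
step_arm([
  [0,0,0],
  [0,0,0],
  [0,0,0],
  [0,0,0],
], hand=[255,255,255,255], turn=[0,0,0,0])

```text
time_s: 6.05
position: [0.4623, -0.1753, 0.1112]
orientation: [-0.025, 1.0, -0.0, 0.0]
contact_force: [-0.6, -1.8, 8.0]
gripper_width: 0.011
gripper_force: 59.4
```

Emit:
step_arm([
  [0,0,-0.2],
  [0,0,-0.4],
  [0,0,-0.6],
  [0,0,-0.6],
  [0,0,-0.6],
  [0,0,-0.6],
  [0,0,-0.4],
  [0,0,-0.12],
], hand=[255,255,255,255,255,255,255,255], turn=[0,0,0,0,0,0,0,0])

```text
time_s: 6.85
position: [0.4624, -0.1749, 0.2]
orientation: [-0.025, 1.0, -0.0, 0.001]
contact_force: [-0.4, 0.2, -3.8]
gripper_width: 0.011
gripper_force: 58.4
```

Emit:
step_arm([
  [0,0,0],
  [0,0,0],
  [0,0,0],
  [0,0,0],
  [0,0,0],
  [0,0,0],
  [0,0,0],
  [0,0,0],
], hand=[255,255,255,255,255,255,255,255], turn=[0.4,0.6,0.6,0.6,0.6,0.5,0.4,0])

```text
time_s: 7.65
position: [0.4622, -0.1748, 0.1988]
orientation: [0.104, 0.995, -0.0, -0.0]
contact_force: [0.2, 0.1, -3.8]
gripper_width: 0.011
gripper_force: 58.4
```

Emit:
step_arm([
  [0,0.3,0],
  [0.1,0.6,0],
  [0.1,0.8,0],
  [0.1,0.8,0],
  [0.1,0.8,0],
  [0.1,0.8,0],
  [0.1,0.8,0],
  [0.1,0.8,0],
], hand=[255,255,255,255,255,255,255,255], turn=[0,0,0,0,0,0,0,0])

```text
time_s: 8.45
position: [0.4745, -0.0303, 0.1989]
orientation: [0.103, 0.995, 0.0, 0.0]
contact_force: [0.7, 0.3, -4.4]
gripper_width: 0.0113
gripper_force: 58.5
```

Emit:
step_arm([
  [0.1,0.8,0],
  [0.1,0.8,0],
  [0.1,0.8,0],
  [0.1,0.8,0],
  [0.1,0.8,0],
  [0.1,0.8,0],
  [0.1,0.6,0],
  [0.1,0.4,0],
], hand=[255,255,255,255,255,255,255,255], turn=[0,0,0,0,0,0,0,0])

```text
time_s: 9.25
position: [0.4845, 0.1159, 0.1988]
orientation: [0.103, 0.995, 0.0, -0.0]
contact_force: [-0.5, -1.0, -3.1]
gripper_width: 0.0113
gripper_force: 58.6
```

Run:
```python
from h import *
s=monitor.sense();print(s["position"],s["contact_force"],R.from_quat(s["orientation"]).as_matrix().round(3))
ims=[]
for n in("scene","top","wrist"):
    d=cams.snapshot(n);d["T"]=wristT(d,s) if n=="wrist" else 0;np.savez(n+"3.npz",**d);ims.append(d["image"])
a=cv2.resize(ims[1][195:335,85:235],None,fx=4,fy=4,interpolation=cv2.INTER_CUBIC)
cv2.imwrite("pics/t3.png",a);cv2.imwrite("pics/w3.png",ims[2]);cv2.imwrite("pics/s3.png",cv2.resize(ims[0][210:385,320:500],None,fx=4,fy=4,interpolation=cv2.INTER_CUBIC)[:600])
```

```text
[0.48452594 0.1159107  0.19877158] [-0.47334165 -0.96542559 -3.07327067] [[-0.979  0.204 -0.   ]
 [ 0.204  0.979  0.   ]
 [ 0.     0.    -1.   ]]
```

View pics/t3.png

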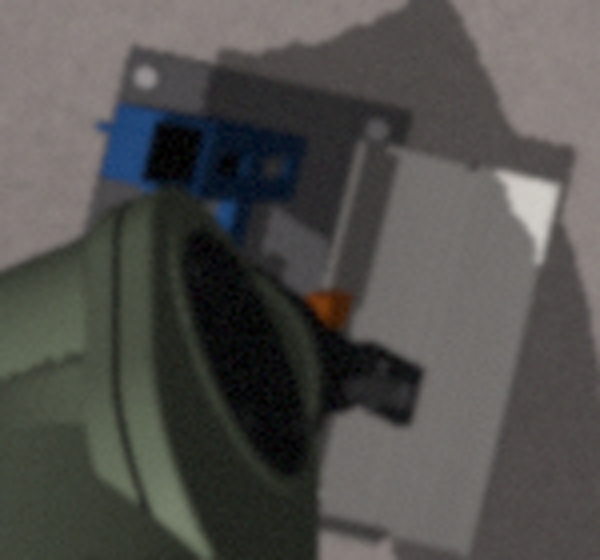

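View pics/s3.png

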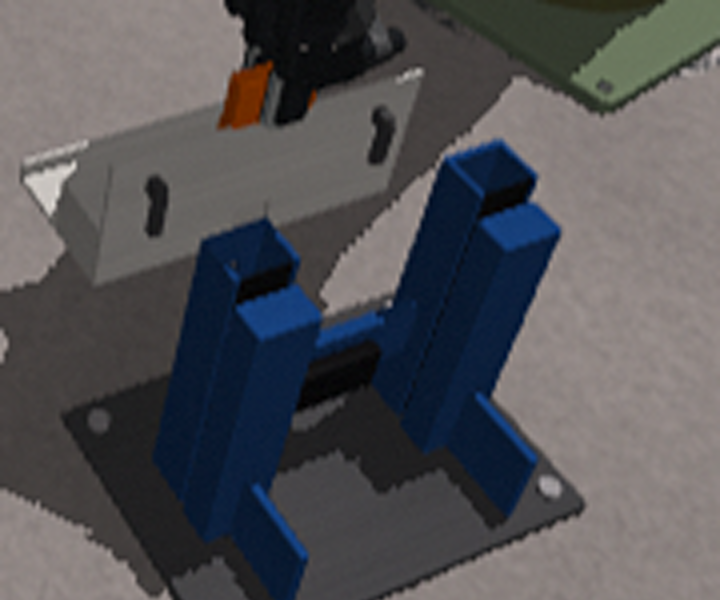

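The top crop shows the held shelf in front of the rack, square to it, with tray corners at crop px (565,182) and (470,553). The scene crop shows the claws at (155,205) and (380,135), and upright front top edges at (200–265, 240–220) and (445–500, 158–142). Next I measure the lateral offset of the shelf from the rack in the top view, using edge profiles.

```bash
cat > m.py <<'E'
from h import *
t0=load("top0.npz");t3=load("top3.npz")
yaw=np.radians(78.0);xr=np.array([np.cos(yaw),np.sin(yaw),0]);yr=np.array([-xr[1],xr[0],0])
O=np.array([.4996,.1812,0]);P=np.array([0.48453,0.11591,0])
print("tcp in rack",(P-O)@xr,(P-O)@yr)
def prof(d,base,z,xs,ys):
    im=cv2.GaussianBlur(d["image"],(0,0),.6).astype(np.float32).sum(2);out=0
    for x in xs:
        p=np.array([proj(d,base+x*xr+y*yr+[0,0,z]) for y in ys],np.float32)
        out=out+cv2.remap(im,p[:,:1],p[:,1:],cv2.INTER_LINEAR)[:,0]
    return out/len(xs)
def edges(d,base,z,xs,rngs):
    for a,b in rngs:
        ys=np.arange(a,b,.0005);g=np.gradient(prof(d,base,z,xs,ys));i=np.abs(g).argmax();print(round(ys[i],4),g[i].round(1),end=" | ")
    print()
print("tray edges rel tcp")
for xs in([-.075,-.07],[-.065,-.06],[-.055,-.05]):edges(t3,P,.0885,xs,((-.11,-.08),(.08,.11)))
print("upright top edges rel O, z=.19")
for xs in([.004],[.008],[.012],[.02]):edges(t0,O,.19,xs,((-.1,-.078),(-.063,-.04),(.04,.063),(.078,.1)))
print("base edges z=.008")
edges(t0,O,.008,[-.045,-.04,-.035],((-.15,-.08),(.08,.15)))
E
python3 m.py
```

```text
tcp in rack -0.0669964860325338 0.0011661300495669075
tray edges rel tcp
-0.0955 29.0 | 0.096 -7.3 | 
-0.095 30.5 | 0.0965 -8.2 | 
-0.095 27.0 | 0.096 -8.6 | 
upright top edges rel O, z=.19
-0.0855 9.5 | -0.0525 4.7 | 0.0515 11.6 | 0.089 17.5 | 
-0.081 -9.1 | -0.053 13.2 | 0.058 -12.8 | 0.088 22.0 | 
-0.0815 -13.3 | -0.053 15.7 | 0.0595 -13.9 | 0.0875 22.5 | 
-0.082 -12.7 | -0.054 15.5 | 0.059 -11.7 | 0.089 20.7 | 
base edges z=.008
-0.1135 -12.4 | 0.117 10.9 |
```

View pics/w3.png

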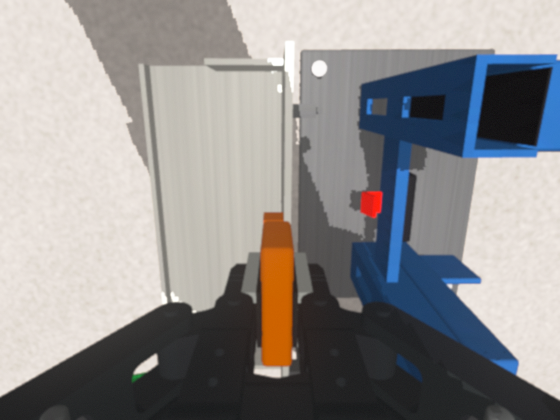

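The wrist view shows the block held centrally, square to the rack. The +y claw is at about (306,111) and the matching upper slot at about (428,106), at similar heights, which gives a direct lateral comparison.

Run:
```python
from h import *
d=load("wrist3.npz");T=d["T"];g=d["image"].astype(int).sum(2)
print(g[96:126,300:320:3].T);print(g[84:130,414:445:5].T);print(g[106,400:450])
R_=T
yaw=np.radians(78.0);xr=np.array([np.cos(yaw),np.sin(yaw),0]);yr=np.array([-xr[1],xr[0],0]);O=np.array([.4996,.1812,0])
def onx(p,x):
    o,v=ray(d,p,T);q=o+v*(x-(o-O)@xr)/(v@xr);return ((q-O)@yr).round(4),q[2].round(4)
for p in((412,106),(428,106),(444,106),(428,95),(428,118)):print(p,onx(p,0))
for p in((305,104),(305,111),(305,117)):
    q=onz(d,p,.1616,T)-O;print(p,(q@xr).round(4),(q@yr).round(4))
```

```text
[[388 371 369 387 416 434 435 442 441 448 444 443 443 442 429 413 404 398
  395 376 344 343 381 396 382 380 381 382 390 399]
 [463 464 466 465 464 467 464 458 455 451 448 445 444 442 444 443 441 442
  436 433 433 440 454 463 460 460 463 460 459 458]
 [459 460 460 459 459 455 455 454 449 450 446 447 445 439 445 442 445 438
  436 434 434 435 445 455 455 453 456 454 452 452]
 [458 453 452 454 454 454 450 452 446 448 448 445 443 441 440 441 443 443
  437 430 433 437 441 442 443 443 442 442 442 444]
 [450 449 448 450 447 450 449 450 450 447 449 444 443 438 441 438 442 436
  440 431 430 434 444 446 448 445 444 446 444 444]
 [465 463 461 459 462 461 462 454 452 449 443 424 419 414 415 414 409 412
  429 437 439 442 451 457 461 460 457 457 456 460]
 [455 454 449 454 453 448 451 452 452 448 446 432 428 432 429 422 407 405
  426 442 443 442 448 442 445 442 440 442 441 444]]
[[162 158 153 162 165 161 160 161 156 154 154 144 114  80  71  56  69  61
   66  64  67  62  59  62  63  64  73  55  62  63  61  60  70 114 156 165
  161 153 155 151 154 152 157 156 159 154]
 [159 159 162 155 156 162 158 157
[... 953 characters left out ...]
54 157 146 117  94  82  82  87  91  94  92
  100 104 109 116 116 125 124 139 141 140 139 149 150 147 151 152 151 152
  157 152 159 156 160 159 157 155 157 159]]
[158 180 254 315 285 247 237 234 236 212 148  86  59  64  59  62  62  67
  65  56  62  58  55  60  66  60  62  65  54  57  60  63  58  64  55  59
  65  57  59  62  64  61  68  88 116 145 155 155 153 153]
(412, 106) (np.float64(0.0736), np.float64(0.1449))
(428, 106) (np.float64(0.0736), np.float64(0.1635))
(444, 106) (np.float64(0.0737), np.float64(0.1785))
(428, 95) (np.float64(0.0782), np.float64(0.1621))
(428, 118) (np.float64(0.0687), np.float64(0.165))
(305, 104) -0.0528 0.0742
(305, 111) -0.0527 0.0713
(305, 117) -0.0527 0.0688
```

Emit:
step_arm([
  [0,0.3,0],
  [0,0.4,0],
  [0,0.4,0],
  [0,0.26,0],
  [0,0,0],
  [0,0,0],
], hand=[255,255,255,255,255,255], turn=[0,0,0,0,0,0])

```text
time_s: 10.0
position: [0.4917, 0.1474, 0.1987]
orientation: [0.104, 0.995, -0.0, -0.0]
contact_force: [0.6, -0.2, -4.0]
gripper_width: 0.0113
gripper_force: 58.7
```

Run:
```python
from h import *
s=monitor.sense();print(s["position"],s["contact_force"],s["orientation"])
d=cams.snapshot("wrist");d["T"]=wristT(d,s);np.savez("w4.npz",**d)
a=d["image"];cv2.imwrite("pics/w4.png",np.vstack([cv2.resize(a[70:150,280:410],None,fx=6,fy=6,interpolation=cv2.INTER_CUBIC)]))
t=cams.snapshot("top");np.savez("top4.npz",**t)
```

```text
[0.49169849 0.14739927 0.19873188] [ 0.59956326 -0.24441729 -4.00555595] [ 1.03521616e-01  9.94627179e-01 -2.08284860e-04 -7.56834519e-05]
```

View pics/w4.png

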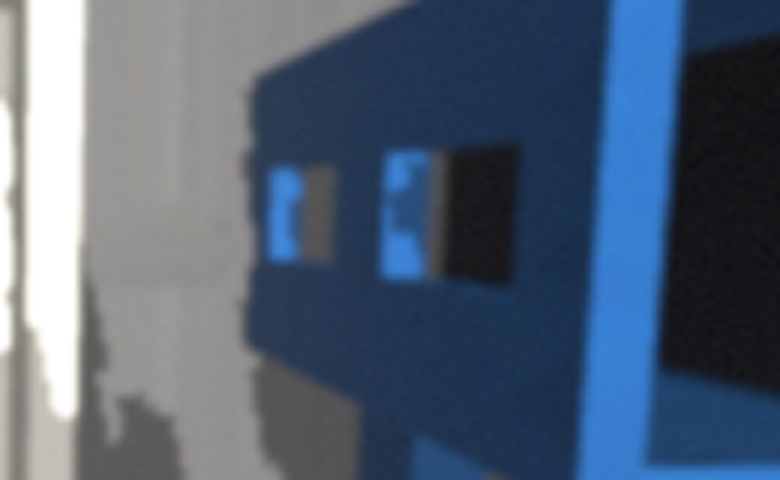

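The crop shows the claw as a faint band near crop rows 210–285, and the upper slot at rows 150–282. I'll take a numeric profile of both.

```bash
sed -i 's/t3=load("top3.npz")/t3=load("top4.npz")/; s/P=np.array(.*/P=np.array([0.4917,0.1474,0])/' m.py; python3 m.py
python3 - <<'E'
from h import *
d=load("w4.npz");g=d["image"].astype(int)
print("rows 96..126")
for a,b in((297,300),(301,304),(305,308),(309,312),(313,316),(317,320)):print(a,g[96:126,a:b].mean((1,2)).round().astype(int))
print(g[107:113,294:324].mean((0,2)).astype(int))
E
```

```text
tcp in rack -0.03470389126226292 0.000699950896156759
tray edges rel tcp
-0.0955 30.3 | 0.0965 -7.7 | 
-0.0955 29.5 | 0.095 -7.6 | 
-0.096 25.0 | 0.097 4.5 | 
upright top edges rel O, z=.19
-0.0855 9.5 | -0.0525 4.7 | 0.0515 11.6 | 0.089 17.5 | 
-0.081 -9.1 | -0.053 13.2 | 0.058 -12.8 | 0.088 22.0 | 
-0.0815 -13.3 | -0.053 15.7 | 0.0595 -13.9 | 0.0875 22.5 | 
-0.082 -12.7 | -0.054 15.5 | 0.059 -11.7 | 0.089 20.7 | 
base edges z=.008
-0.1135 -12.4 | 0.117 10.9 | 
rows 96..126
297 [151 152 151 151 151 152 151 151 151 151 150 150 149 148 147 148 147 147
 147 146 145 147 149 150 150 149 147 145 145 145]
301 [151 152 151 151 152 151 151 150 150 150 149 149 147 147 147 147 147 147
 145 144 144 146 150 150 150 150 150 151 151 150]
305 [153 153 154 154 154 153 153 152 150 149 148 148 147 146 146 146 146 146
 144 144 144 146 150 153 153 152 153 153 152 152]
309 [151 151 151 151 150 150 151 150 148 148 147 147 146 146 144 146 146 145
 144 143 143 144 148 149 149 150 150 149 150 149]
313 [149 148 149 149 149 149 148 148 149 147 147 145 145 145 144 145 144 143
 143 142 143 143 147 148 148 148 148 148 147 148]
317 [142 142 142 143 144 145 145 144 145 145 143 141 142 143 143 143 143 142
 143 144 145 145 145 141 137 139 140 141 141 140]
[151 147 148 148 147 148 148 147 147 146 146 146 146 146 145 146 146 145
 145 145 144 143 142 142 142 143 141 129 100  76]
```

Emit:
step_arm([
  [0.06,0,0],
  [0,0.12,0],
  [0,0.12,0],
  [0,0.12,0],
  [0,0.12,0],
  [0,0.1,0],
  [0,0,0],
], hand=[255,255,255,255,255,255,255], turn=[0,0,0,0,0,0,0])

```text
time_s: 10.8
position: [0.4933, 0.1624, 0.1987]
orientation: [0.103, 0.995, 0.0, -0.0]
contact_force: [0.2, -0.1, -4.4]
gripper_width: 0.0113
gripper_force: 58.6
```

Emit:
step_arm([
  [0,0.04,0],
  [0,0.04,0],
  [0,0.04,0],
  [0,0,0],
  [0,0,0],
], hand=[255,255,255,255,255], turn=[0,0,0,0,0])

```text
time_s: 11.3
position: [0.4939, 0.1649, 0.1988]
orientation: [0.104, 0.995, -0.0, -0.0]
contact_force: [-0.3, -0.6, -3.7]
gripper_width: 0.0109
gripper_force: 58.6
```

Emit:
step_arm([
  [0,0.04,0],
  [0,0.04,0],
  [0,0.04,0],
  [0,0,0],
  [0,0,0],
], hand=[255,255,255,255,255], turn=[0,0,0,0,0])

```text
time_s: 11.8
position: [0.4945, 0.1679, 0.1988]
orientation: [0.104, 0.995, -0.0, -0.0]
contact_force: [0.1, -0.9, -4.3]
gripper_width: 0.0111
gripper_force: 58.7
```

Emit:
step_arm([
  [0,0.04,0],
  [0,0.04,0],
  [0,0.04,0],
  [0,0,0],
  [0,0,0],
], hand=[255,255,255,255,255], turn=[0,0,0,0,0])

```text
time_s: 12.3
position: [0.4951, 0.1708, 0.1988]
orientation: [0.104, 0.995, -0.0, -0.0]
contact_force: [0.1, 0.6, -3.5]
gripper_width: 0.0109
gripper_force: 58.7
```

Emit:
step_arm([
  [0,0.04,0],
  [0,0.04,0],
  [0,0,0],
  [0,0,0],
], hand=[255,255,255,255], turn=[0,0,0,0])

```text
time_s: 12.7
position: [0.4955, 0.1728, 0.1988]
orientation: [0.104, 0.995, -0.0, -0.0]
contact_force: [0.2, 0.3, -4.0]
gripper_width: 0.0112
gripper_force: 58.7
```

Emit:
step_arm([
  [0,0.04,0],
  [0,0,0],
  [0,0,0],
  [0,0,0],
], hand=[255,255,255,255], turn=[0,0,0,0])

```text
time_s: 13.1
position: [0.4957, 0.1737, 0.1988]
orientation: [0.104, 0.995, -0.0, -0.0]
contact_force: [-0.7, -0.1, -3.8]
gripper_width: 0.0112
gripper_force: 58.7
```

Emit:
step_arm([
  [0,0.04,0],
  [0,0,0],
  [0,0,0],
  [0,0,0],
], hand=[255,255,255,255], turn=[0,0,0,0])

```text
time_s: 13.5
position: [0.496, 0.1747, 0.1988]
orientation: [0.104, 0.995, -0.0, -0.0]
contact_force: [0.0, 0.8, -3.3]
gripper_width: 0.0112
gripper_force: 58.7
```

Emit:
step_arm([
  [0,0.04,0],
  [0,0,0],
  [0,0,0],
  [0,0,0],
], hand=[255,255,255,255], turn=[0,0,0,0])

```text
time_s: 13.9
position: [0.4962, 0.1757, 0.1988]
orientation: [0.104, 0.995, -0.0, -0.0]
contact_force: [-0.0, 0.6, -3.9]
gripper_width: 0.0115
gripper_force: 58.7
```

Emit:
step_arm([
  [0,0.04,0],
  [0,0,0],
  [0,0,0],
  [0,0,0],
], hand=[255,255,255,255], turn=[0,0,0,0])

```text
time_s: 14.3
position: [0.4963, 0.1767, 0.1988]
orientation: [0.104, 0.995, -0.0, -0.0]
contact_force: [-0.7, 0.3, -4.1]
gripper_width: 0.0108
gripper_force: 58.7
```

Emit:
step_arm([
  [0,0.03,0],
  [0,0,0],
  [0,0,0],
  [0,0,0],
], hand=[255,255,255,255], turn=[0,0,0,0])

```text
time_s: 14.7
position: [0.4965, 0.1774, 0.1988]
orientation: [0.104, 0.995, -0.0, -0.0]
contact_force: [-0.8, -0.1, -4.4]
gripper_width: 0.0109
gripper_force: 58.7
```

Emit:
step_arm([
  [0,0.03,0],
  [0,0,0],
  [0,0,0],
  [0,0,0],
], hand=[255,255,255,255], turn=[0,0,0,0])

```text
time_s: 15.1
position: [0.4967, 0.1781, 0.1988]
orientation: [0.104, 0.995, -0.0, -0.0]
contact_force: [-0.4, -1.6, -3.3]
gripper_width: 0.011
gripper_force: 58.7
```

Emit:
step_arm([
  [0,0.03,0],
  [0,0,0],
  [0,0,0],
  [0,0,0],
], hand=[255,255,255,255], turn=[0,0,0,0])

```text
time_s: 15.5
position: [0.4968, 0.1785, 0.1987]
orientation: [0.104, 0.995, -0.0, -0.0]
contact_force: [-0.1, -5.6, -2.9]
gripper_width: 0.0108
gripper_force: 58.8
```

Emit:
step_arm([
  [0,0.03,0],
  [0,0,0],
  [0,0,0],
  [0,0,0],
], hand=[255,255,255,255], turn=[0,0,0,0])

```text
time_s: 15.9
position: [0.4969, 0.1788, 0.1987]
orientation: [0.104, 0.995, -0.001, -0.0]
contact_force: [1.0, -7.8, -3.4]
gripper_width: 0.0109
gripper_force: 59.2
```

Emit:
step_arm([
  [0,-0.09,0],
  [0,0,0],
  [0,0,0],
  [0,0,0],
], hand=[255,255,255,255], turn=[0,0,0,0])

```text
time_s: 16.3
position: [0.4965, 0.1778, 0.1988]
orientation: [0.104, 0.995, 0.0, 0.0]
contact_force: [-0.8, -1.1, -4.5]
gripper_width: 0.0112
gripper_force: 58.9
```

Emit:
step_arm([
  [0,0,0.06],
  [0,0,0.06],
  [0,0,0.06],
  [0,0,0.06],
  [0,0,0],
], hand=[255,255,255,255,255], turn=[0,0,0,0,0])

```text
time_s: 16.8
position: [0.4964, 0.1774, 0.1925]
orientation: [0.104, 0.995, -0.0, -0.0]
contact_force: [0.8, 0.1, -4.0]
gripper_width: 0.0115
gripper_force: 58.9
```

Emit:
step_arm([
  [0,0,0.04],
  [0,0,0.04],
  [0,0,0.04],
  [0,0,0],
  [0,0,0],
], hand=[255,255,255,255,255], turn=[0,0,0,0,0])

```text
time_s: 17.3
position: [0.4965, 0.1774, 0.1898]
orientation: [0.104, 0.995, -0.0, -0.0]
contact_force: [-0.2, -0.1, -3.7]
gripper_width: 0.011
gripper_force: 58.9
```

Emit:
step_arm([
  [0,0,0.04],
  [0,0,0.04],
  [0,0,0],
  [0,0,0],
], hand=[255,255,255,255], turn=[0,0,0,0])

```text
time_s: 17.7
position: [0.4966, 0.1774, 0.1878]
orientation: [0.104, 0.995, -0.0, -0.0]
contact_force: [0.5, 0.4, -5.4]
gripper_width: 0.0111
gripper_force: 58.9
```

Emit:
step_arm([
  [0,0,0.04],
  [0,0,0.04],
  [0,0,0],
  [0,0,0],
], hand=[255,255,255,255], turn=[0,0,0,0])

```text
time_s: 18.1
position: [0.4965, 0.1775, 0.1858]
orientation: [0.104, 0.995, -0.0, -0.0]
contact_force: [-0.5, 1.1, -4.7]
gripper_width: 0.0109
gripper_force: 58.8
```

Emit:
step_arm([
  [0,0,0.04],
  [0,0,0.04],
  [0,0,0],
  [0,0,0],
], hand=[255,255,255,255], turn=[0,0,0,0])

```text
time_s: 18.5
position: [0.4965, 0.1774, 0.1837]
orientation: [0.104, 0.995, -0.0, -0.0]
contact_force: [0.7, 0.6, -4.8]
gripper_width: 0.0112
gripper_force: 58.8
```

Emit:
step_arm([
  [0,0,0.04],
  [0,0,0.04],
  [0,0,0],
  [0,0,0],
], hand=[255,255,255,255], turn=[0,0,0,0])

```text
time_s: 18.9
position: [0.4966, 0.1773, 0.1819]
orientation: [0.104, 0.995, -0.0, 0.0]
contact_force: [0.3, 0.2, -0.8]
gripper_width: 0.0111
gripper_force: 59.4
```

Emit:
step_arm([
  [0,0,0.04],
  [0,0,0.04],
  [0,0,0],
  [0,0,0],
], hand=[255,255,255,255], turn=[0,0,0,0])

```text
time_s: 19.3
position: [0.4966, 0.1773, 0.18]
orientation: [0.104, 0.995, -0.0, 0.0]
contact_force: [0.0, -0.9, 5.8]
gripper_width: 0.0111
gripper_force: 60.1
```

Emit:
step_arm([
  [0,0,0.04],
  [0,0,0.04],
  [0,0,0],
  [0,0,0],
], hand=[255,255,255,255], turn=[0,0,0,0])

```text
time_s: 19.7
position: [0.4967, 0.1773, 0.178]
orientation: [0.104, 0.995, -0.0, 0.0]
contact_force: [-0.8, -1.6, 6.1]
gripper_width: 0.011
gripper_force: 60.3
```

Emit:
step_arm([
  [0,0,0.04],
  [0,0,0.04],
  [0,0,0],
  [0,0,0],
], hand=[255,255,255,255], turn=[0,0,0,0])

```text
time_s: 20.1
position: [0.4967, 0.1773, 0.176]
orientation: [0.104, 0.995, -0.0, 0.0]
contact_force: [0.0, -1.9, 5.7]
gripper_width: 0.0113
gripper_force: 60.4
```

Emit:
step_arm([
  [0,0,0.04],
  [0,0,0.04],
  [0,0,0],
  [0,0,0],
], hand=[255,255,255,255], turn=[0,0,0,0])

```text
time_s: 20.5
position: [0.4967, 0.1772, 0.174]
orientation: [0.104, 0.995, -0.0, 0.0]
contact_force: [0.5, -2.4, 4.7]
gripper_width: 0.0109
gripper_force: 60.3
```

Emit:
step_arm([
  [0,0,0.04],
  [0,0,0.04],
  [0,0,0],
  [0,0,0],
], hand=[255,255,255,255], turn=[0,0,0,0])

```text
time_s: 20.9
position: [0.4967, 0.1773, 0.1718]
orientation: [0.104, 0.995, -0.0, 0.0]
contact_force: [1.1, -1.3, 1.8]
gripper_width: 0.0111
gripper_force: 59.9
```

Emit:
step_arm([
  [0,0,0.04],
  [0,0,0.04],
  [0,0,0],
  [0,0,0],
], hand=[255,255,255,255], turn=[0,0,0,0])

```text
time_s: 21.3
position: [0.4966, 0.1773, 0.1698]
orientation: [0.104, 0.995, -0.0, 0.0]
contact_force: [1.1, -1.7, 0.9]
gripper_width: 0.0111
gripper_force: 59.7
```

Emit:
step_arm([
  [0,0,0.04],
  [0,0,0],
  [0,0,0],
  [0,0,0],
], hand=[255,255,255,255], turn=[0,0,0,0])

```text
time_s: 21.7
position: [0.4965, 0.1774, 0.1688]
orientation: [0.104, 0.995, -0.0, -0.0]
contact_force: [1.4, -3.3, 0.9]
gripper_width: 0.011
gripper_force: 59.7
```

Emit:
step_arm([
  [0,0,0.04],
  [0,0,0],
  [0,0,0],
  [0,0,0],
], hand=[255,255,255,255], turn=[0,0,0,0])

```text
time_s: 22.1
position: [0.4964, 0.1774, 0.1676]
orientation: [0.104, 0.995, -0.0, -0.0]
contact_force: [2.0, -3.2, -6.7]
gripper_width: 0.0113
gripper_force: 58.6
```

Emit:
step_arm([
  [0,0,0.03],
  [0,0,0],
  [0,0,0],
  [0,0,0],
], hand=[255,255,255,255], turn=[0,0,0,0])

```text
time_s: 22.5
position: [0.4964, 0.1774, 0.1669]
orientation: [0.104, 0.995, -0.0, -0.0]
contact_force: [1.3, -1.7, -9.9]
gripper_width: 0.0115
gripper_force: 58.4
```

Emit:
step_arm([
  [0,0,0.03],
  [0,0,0],
  [0,0,0],
  [0,0,0],
], hand=[255,255,255,255], turn=[0,0,0,0])

```text
time_s: 22.9
position: [0.4964, 0.1776, 0.1662]
orientation: [0.104, 0.995, 0.0, -0.0]
contact_force: [0.3, 1.1, -8.4]
gripper_width: 0.0113
gripper_force: 58.3
```

Emit:
step_arm([
  [0,0,0.03],
  [0,0,0],
  [0,0,0],
  [0,0,0],
], hand=[255,255,255,255], turn=[0,0,0,0])

```text
time_s: 23.3
position: [0.4966, 0.1775, 0.1656]
orientation: [0.104, 0.995, 0.0, 0.0]
contact_force: [1.2, 0.9, -4.8]
gripper_width: 0.0112
gripper_force: 59.1
```

Latch sprang at about 0.168. I keep easing down to the hard stop.

Emit:
step_arm([
  [0,0,0.03],
  [0,0,0],
  [0,0,0],
  [0,0,0],
], hand=[255,255,255,255], turn=[0,0,0,0])

```text
time_s: 23.7
position: [0.4966, 0.1774, 0.1648]
orientation: [0.104, 0.995, -0.0, 0.0]
contact_force: [1.0, 0.9, -4.3]
gripper_width: 0.0114
gripper_force: 59.1
```

Emit:
step_arm([
  [0,0,0.03],
  [0,0,0],
  [0,0,0],
  [0,0,0],
], hand=[255,255,255,255], turn=[0,0,0,0])

```text
time_s: 24.1
position: [0.4966, 0.1774, 0.1645]
orientation: [0.104, 0.995, 0.0, 0.0]
contact_force: [-1.4, 0.5, 6.4]
gripper_width: 0.0112
gripper_force: 60.9
```

Emit:
step_arm([
  [0,0,0.02],
  [0,0,0],
  [0,0,0],
  [0,0,0],
], hand=[255,255,255,255], turn=[0,0,0,0])

```text
time_s: 24.5
position: [0.4966, 0.1774, 0.1643]
orientation: [0.104, 0.995, 0.0, 0.0]
contact_force: [-3.5, -0.1, 14.7]
gripper_width: 0.0113
gripper_force: 62.2
```

Emit:
step_arm([
  [0,0,-0.025],
  [0,0,0],
  [0,0,0],
  [0,0,0],
  [0,0,0],
  [0,0,0],
  [0,0,0],
], hand=[255,255,200,180,170,170,170], turn=[0,0,0,0,0,0,0])

```text
time_s: 25.2
position: [0.4965, 0.1774, 0.1641]
orientation: [0.104, 0.995, -0.0, -0.0]
contact_force: [0.2, 0.5, 0.5]
gripper_width: 0.0282
gripper_force: 0.0
```

Emit:
step_arm([
  [0,0,-0.1],
  [0,0,-0.2],
  [0,0,-0.4],
  [0,0,-0.6],
  [0,0,-0.8],
  [0,0,-1],
  [0,0,-1],
  [0,0,-1],
], hand=[170,170,170,170,170,170,170,170], turn=[0,0,0,0,0,0,0,0])

```text
time_s: 26.0
position: [0.4963, 0.1774, 0.2936]
orientation: [0.104, 0.995, 0.0, 0.0]
contact_force: [-0.1, -0.4, 0.4]
gripper_width: 0.0283
gripper_force: 0.0
```

Emit:
step_arm([
  [0,-0.6,0],
  [0,-1,0],
  [0,-1,0],
  [0,-1,0],
  [0,-0.6,0],
  [0,0,0],
  [0,0,0],
  [0,0,0],
], hand=[170,170,170,170,170,170,170,170], turn=[0,0,0,0,0,0,0,0])

```text
time_s: 26.8
position: [0.475, 0.0756, 0.2916]
orientation: [0.103, 0.995, 0.0, -0.0]
contact_force: [-0.3, 0.7, 0.3]
gripper_width: 0.0285
gripper_force: 0.0
```

Run:
```python
from h import *
s=monitor.sense();print(s["position"],s["contact_force"])
w=cams.snapshot("wrist")["image"];t=cams.snapshot("scene")["image"][210:385,320:500]
t=cv2.resize(t,(432,420));cv2.imwrite("pics/f.png",cv2.resize(np.hstack([w,t]),(800,339)))
```

```text
[0.47497994 0.07564903 0.29161614] [-0.27111216  0.7426893   0.29286835]
```

View pics/f.png

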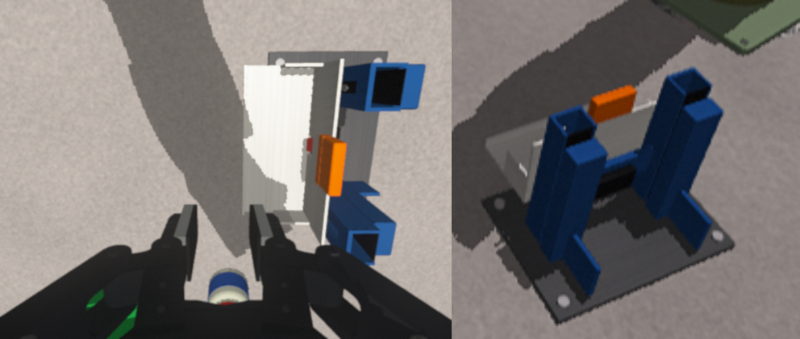

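The shelf hangs level and square on the rack, with the red latch showing through the plate's window at (309,145). The gripper is clear.

```bash
python3 -c "
from workcell import arm;print(arm.job_done())"
```

```text
the job is handed in; nothing more can be done
None
```

The shelf is hooked into the upper slots and pressed home with about 18 N; the latch shows through the window, the gripper is clear, and the job is handed in at about 27 s, but I got no verdict back.

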